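Unlock the medicine box and hold the lock open

ROBOT

A 6-joint arm with a two-finger parallel gripper is mounted at the origin on a cart in front of the work surface, level with it; the furniture and walls round the work are solid. World frame = base frame: x ahead of the robot, y to its left, z up, the work surface at z = 0. Lengths are in mm, angles in degrees, forces in N, time in s.
With the tool pointing down it reaches from about 300 to 850 mm from the base axis. Payload 4.2 kg.
Tool frame: the origin (TCP) lies midway between the tips of the shut fingers; the grasp point (between the pads) lies pinch_z behind it (pinch_z is the distance from the TCP to the grasp point, in mm); z points along the fingers, y is the line along which they close (so a half turn about z gives the same grasp; the last joint's range is limited). The gripper opens to 91 mm and grips with 3 to 60 N. Pads are 32 mm wide; open, the fingers measure 118 mm over their backs; the gripper's body (76 mm by 178 mm) begins 60 mm behind the grasp point.
Start: joints at [72.135, 18.312, 89.639, -0, 72.044, -1.146], TCP at [165.416, 550.709, 213.976] pointing down, gripper open.
Joint ranges: [-177.97, 177.97], [-48.28, 115.42], [12.27, 149.76], [-77.06, 257.06], [2.81, 150.46], [-146.56, 146.56]. Speed limits (degrees/s): [147.25, 147.25, 180, 180, 180, 180].

INTERFACE

Orientations are given as [roll, pitch, yaw] about the fixed x, y, z axes, in that order (R = Rz(yaw) Ry(pitch) Rx(roll)).
In Python, from workcell import state, grab_frame, job_done, masks_of, landmark_of, pinch_z gives the robot as it stands. The module is installed in compiled form; this text tells all that it offers.
- The arm moves only by the tool move_arm, never from a script. Its argument "plan" is a list of rows, each an object of numbers: "x", "y", "z": the shift along the tool's x, y, z in mm; "rx", "ry", "rz": the turn, a rotation vector about the tool's x, y, z in rad. A call has 1 to 10 rows; each row shifts and turns the commanded pose from where the row before left it, along the tool's axes as they then stand; what a row does not reach is not made up. A row lasts 1/10 s, in which the tool goes at most 50 mm and 8.59 degrees, less where a joint would pass 70% of its speed; a pose out of reach is approached as far as the arm can. A call is refused whole if a number of a shift passes 50 or a number of a turn 0.15, either way. A call with a gripper value outside its range is refused whole. "grip" is the opening, from 0 (shut) to 1 (fully open), set as the call begins (left out, the last holds). The fingers move at their own pace and stop on an object; "squeeze" is the grip in N (left out, the last holds). Time passes only in rows, so rows that do not move let the fingers close. It gives the time, the measured TCP pose, the force, the opening and the grip force at its end, in the units of the state.
- state(): the state, without advancing time (a new reading comes with each control period).
- grab_frame(name): name is "scene" or "top" or "wrist"; returns a dict with "img" (400x640x3 uint8, red, green, blue), "z_map" (400x640 float32, mm along the optical axis (not along the pixel's ray), 0 where there is no reading), "fx", "fy", "cx", "cy" (pixels), "dist" ([k1, k2, p1, p2, k3] as OpenCV has them; the pictures are not rectified), "rvec" (rotation vector, rad) and "tvec" (3), from world to camera coordinates, as OpenCV has them. Camera axes: x right, y down, z forward; pixel columns grow to the right and rows downward; lengths in mm; the calibration is good to about 2 mm. A picture is of the moment at which its call begins.
- job_done(): hands the job in; it is judged then, once.
Trained networks look in the newest picture that a camera, given by its name, has taken for a name from the list of things; names that differ only in an ending like _2 or _b are one class to them, and where a whole thing is asked for, a point or a joint stands for the part that bears it (a point fixed in the world has none). Each returns a list of dicts, best first, with "p" (0 to 1); they miss things now and then, are a little off and sometimes report something else, mostly with a low value. They report only what shows in the picture. A call takes as long as a camera call. They do not tell look-alikes from the thing itself.
- masks_of(camera, label): "pixels" (400x640 bool, what is visible of it) and "box" ([centre column, centre row, width, height] in pixels, round what is visible of it).
- landmark_of(camera, label): "point" ([column, row] in pixels: a listed point, or the origin of a listed thing).
The state is a dict: "time_s": time; "qpos": joint angles; "qvel": joint speeds; "effort": joint torques, N m; "ee_pos": TCP position; "ee_rot": TCP orientation; "force": force on the tool from outside, world axes, zero at the start; "torque": the same for the moment, N m; "gripper_width": finger opening in mm; "gripper_force": force on a finger pad.
Only numpy, scipy, OpenCV 4.12 (cv2) and the standard library are available. Lean on these libraries where they do the work, as an engineer would, in place of code of your own. Each camera call takes 0.05 s, during which the arm holds its last target. There are 200 camera calls.

TASK

Take the orange-headed key out of its wooden stand and work it fully home into the lock on top of the grey medicine box, rocking it a little to either side wherever it sticks on the way down. Then turn it clockwise (seen from above) until the lock is a quarter turn from where it started, and finish while still gripping the key in that position, because the lock springs back if you let go. Leave the vitamin jar, the green mug and the kitchen timer where they stand.

Things in the scene. Friction and masses are not known exactly. Their poses are not given: they have to be found in the camera images.
- key: Lock key standing upright, blade down, in the stand's slot; loose, 36 to 63 g. Origin: centre of the underside of its steel shoulder (20 x 11 mm, 3 mm thick). z up along the key, x along the width of blade and head, y through their thickness. It fits the lock either way round (half a turn about z makes no difference).
- key_head (a point): Centre of the key's orange plastic head, 25 mm above the key's origin, axes as the key: 30 (x) x 12 (y) x 34 mm (z), its underside 8 mm above the shoulder's underside. Grip it here from above, fingers closing across the 12 mm (along y).
- key_tip (a point): Tip of the key's steel blade, 30 mm below the key's origin. Blade 14 (x) x 4 (y) mm; the last 3.5 mm are 12 mm wide and the tip's edges are rounded by 1 mm.
- key_stand: Fixed light-wood block, 60 x 60 x 65 mm high, origin at the centre of its underside, with a slot 17 (along its x) x 7 mm, 36 mm deep, in the middle of its top. The key's shoulder rests on the top, so the key must rise more than 30 mm to come free.
- lockbox: Grey steel medicine box, fixed, 130 (x) x 170 (y) x 70 mm high, origin at the centre of its underside, z up. The brass lock is in the lid, 25 mm toward -x from the middle; a low carrying handle (9 mm high) lies on the lid 45 mm toward +x from the middle.
- keyhole (a point): Centre of the keyhole's mouth in the lock's upper face, 73 mm above the box's underside. Axes as the box: z up (the key goes straight down), x along the keyhole's length at rest. Slot 15.5 (x) x 5.5 (y) mm, 1.5 mm chamfer, through a brass cylinder 33 mm across and 12 mm deep. The key is home when its shoulder rests on the brass face (key origin here).
- lock_cylinder (a joint): Turn of the brass cylinder in rad: 0 at rest, grows clockwise seen from above, 1.571 is a quarter turn; stops at -0.7 and 1.66. A spring drives it back (0.24 N m at a quarter turn) and the discs drag with 0.1 N m: grip firmly, about 60 N. Let go, it springs back to about 0.6. Through play the cylinder lags some 10 degrees (0.18 rad) behind the gripper, so turn until this reads a quarter turn.
- vitamin_jar: White vitamin jar with a green cap, 60 mm across, 94 mm high, origin at the centre of its underside; to be left alone.
- green_mug: Mug, green above and white below, 78 x 116 mm with its handle, 101 mm high, origin at the centre of its underside; to be left alone.
- kitchen_timer: Kitchen timer, white with a red top, 63 mm across, 46 mm high, origin at the centre of its underside; to be left alone.
- sticky_disc (a point): On the lock's axis 14 mm below its face: top of the upper of two hidden slotted discs (tops 14 and 21 mm down). The upper's slot is 20 to 31 degrees anticlockwise of the keyhole, the lower's as far clockwise. The key sticks on each (pushed straight, at 20 N and more): turn it that way, the cylinder turns along, and press with about 10 N till it drops in; an entered disc turns with the key.
There are look-alikes about, which are no part of the job. What is shaped like the key but turquoise is not meant.

How it is judged (in metres and radians):
On the way, in this order (a step that is already met when the one before it is completed fails the run):
1. the key is lifted clear of its stand (z of key_tip in the frame of key_stand above 0.067 m), for 0.1 s.
2. the key is fully home in the lock, which is not yet turned to a quarter (z of key in the frame of keyhole below 0.0025 m and horizontal distance between key and keyhole below 0.004 m and angle between key's own z axis and vertical below 0.12 rad and value of joint lock_cylinder below 0.8 rad), for 0.1 s.
At the end, for the whole second after the job is handed in: The key is fully home in the lock (shoulder within 3.5 mm of the brass face, within 4 mm of the lock's axis, within 7 degrees of upright), the lock cylinder is turned at least 1.25 rad clockwise and stays there, and the gripper still holds the key (value of joint lock_cylinder above 1.25 rad and z of key in the frame of keyhole below 0.0035 m and horizontal distance between key and keyhole below 0.004 m and angle between key's own z axis and vertical below 0.12 rad and velocity of joint lock_cylinder below 0.1 rad/s and contact force between the fingers and key above 2 N); the arm keeps its last pose, push and grip.
It fails at once if the vitamin jar was moved by more than 3 cm or tipped (distance of vitamin_jar from where it was at the start of the episode above 0.03 m or angle between vitamin_jar's own z axis and vertical above 0.5 rad).
It fails at once if the green mug was moved by more than 3 cm or tipped (distance of green_mug from where it was at the start of the episode above 0.03 m or angle between green_mug's own z axis and vertical above 0.5 rad).
It fails at once if the kitchen timer was moved by more than 3 cm or tipped (distance of kitchen_timer from where it was at the start of the episode above 0.03 m or angle between kitchen_timer's own z axis and vertical above 0.5 rad).
It also fails if it takes over 58 s, if anything falls off the work surface, if the arm or the gripper's body presses on something with over 40 N, if the wrist force passes 120 N, or if a joint passes its speed limit or range.

## Working session

There is one attempt and no reset: what is moved stays moved. The work goes in short steps, Python scripts to look and compute and a tool call to move; the robot and the scene stay as the last step left them, time stands still between calls to the robot, and variables do not carry over. Pictures are saved under pics/ and viewed, at most 10 in all, crops included, and the job is handed in when it is done.

Besides the shell and the picture viewer there is one more tool, called after "Request:" as name(argument=value, ...) on one line, values as JSON. move_arm: Moves the arm, as the interface text tells. Its arguments: {"type":"object","properties":{"plan":{"type":"array","items":{"type":"object","properties":{"x":{"type":"number"},"y":{"type":"number"},"z":{"type":"number"},"rx":{"type":"number"},"ry":{"type":"number"},"rz":{"type":"number"}}}},"grip":{"type":"number"},"squeeze":{"type":"number"}},"required":["plan"]}

```bash
mkdir -p pics; cat > h.py <<'E'
import numpy as np, cv2
from workcell import *
def K(f): return np.array([[f['fx'],0,f['cx']],[0,f['fy'],f['cy']],[0,0,1.]])
def ray(f,p):
    R=cv2.Rodrigues(np.array(f['rvec'],float))[0]; t=np.array(f['tvec'],float).ravel()
    u=cv2.undistortPoints(np.array([[p]],float),K(f),np.array(f['dist'],float)).ravel()
    return -R.T@t, R.T@np.array([u[0],u[1],1.])
def at_z(f,p,z):
    c,d=ray(f,p); return c+d*(z-c[2])/d[2]
def tri(L):
    A=np.zeros((3,3));b=np.zeros(3)
    for f,p in L:
        c,d=ray(f,p); d=d/np.linalg.norm(d); M=np.eye(3)-np.outer(d,d); A+=M;b+=M@c
    return np.linalg.solve(A,b)
def proj(f,X): return cv2.projectPoints(np.array(X,float).reshape(-1,1,3),np.array(f['rvec'],float),np.array(f['tvec'],float),K(f),np.array(f['dist'],float))[0].reshape(-1,2)
def cloud(f,m):
    v,u=np.nonzero(m&(f['z_map']>0)); 
    n=cv2.undistortPoints(np.stack([u,v],1)[:,None].astype(float),K(f),np.array(f['dist'],float))[:,0]
    z=f['z_map'][v,u][:,None]; P=np.hstack([n*z,z])
    R=cv2.Rodrigues(np.array(f['rvec'],float))[0]; t=np.array(f['tvec'],float).ravel()
    return (P-t)@R
def save(f,n): cv2.imwrite('pics/'+n,f['img'][:,:,::-1])
E
python3 - <<'E'
from h import *
print(pinch_z() if callable(pinch_z) else pinch_z); print(state())
np.set_printoptions(precision=1,suppress=True)
F={}
ims=[]
for c in ['scene','top','wrist']:
    f=grab_frame(c); F[c]=f; ims.append(f['img'])
    for l in ['key','key_stand','lockbox','vitamin_jar','green_mug','kitchen_timer']:
        for d in masks_of(c,l)[:3]:
            cl=cloud(f,d['pixels']); print(c,l,round(d['p'],2),np.round(d['box']),np.median(cl,0) if len(cl) else '', cl.max(0) if len(cl) else '')
    for l in ['key','key_head','key_stand','keyhole','lockbox']:
        print(c,l,[(round(d['p'],2),np.round(d['point'],1)) for d in landmark_of(c,l)[:3]])
    save(f,c+'0.png')
import pickle; pickle.dump(F,open('F0.pkl','wb'))
cv2.imwrite('pics/st.png',cv2.resize(np.vstack([ims[0],ims[1]])[:,:,::-1],(480,600)))
E
```

```text
18.8
{'time_s': 0.0, 'qpos': array([ 7.21354342e+01,  1.83522678e+01,  8.97082599e+01, -1.39481937e-03,
        7.20437599e+01, -1.14747224e+00]), 'qvel': array([ 0.08369633,  0.00205935, -0.04286978, -0.03376823,  0.00141131,
       -0.01676262]), 'effort': array([ 2.55079278e-03, -4.12457871e+01, -2.31976479e+01,  7.29973731e-02,
        4.58171521e-02, -1.13925814e-04]), 'ee_pos': array([165.25838507, 550.19602826, 213.10144531]), 'ee_rot': array([-1.79895707e+02, -7.62615638e-04,  1.63283337e+02]), 'force': array([ 0.17545141,  0.61785014, -0.33513901]), 'torque': array([ 0.00213725, -0.02613183, -0.00387614]), 'gripper_force': 0.0, 'gripper_width': 90.97702698837759}
scene key 0.89 [306. 238.  17.  32.] [ 516.5 -151.4   51.5] [ 609.8 -138.1   73.5]
scene key 0.51 [258. 228.  10.  22.] [528.3 -59.4  95.4] [664.7 -51.2 108. ]
scene key_stand 0.63 [264. 249.  31.  47.] [514.5 -55.5  50.1] [573.  -23.5  66.6]
scene lockbox 0.82 [391. 232.  94.  70.] [ 425.6 -299.7   68.8] [ 553.7 -208.1   80.4]
scene vitamin_jar 0.95 [324. 192.  24.  43.] [ 624.5 -265.3   57.1] [ 775.9 -245.6   96.1
[... 918 characters left out ...]
ox 0.96 [375. 255. 110. 106.] [ 452.8 -315.9   69.7] [ 555.1 -207.2   82.4]
top vitamin_jar 0.79 [352. 162.  31.  38.] [ 636.4 -271.4   92.5] [ 669.6 -243.4  100.6]
top green_mug 0.84 [253. 134.  53.  50.] [700.2 -75.4  38.5] [767.6 -14.1 106.1]
top kitchen_timer 0.93 [403. 185.  32.  31.] [ 595.8 -378.5   41. ] [ 629.6 -351.6   49.5]
top key [(0.49, array([246.3, 214.3])), (0.39, array([291.6, 219.6]))]
top key_head [(0.58, array([291. , 219.5])), (0.51, array([241.6, 207.9]))]
top key_stand [(0.83, array([250.8, 216.1]))]
top keyhole [(0.83, array([368.8, 263.3]))]
top lockbox [(0.9, array([370.9, 253.9]))]
wrist key []
wrist key_head []
wrist key_stand []
wrist keyhole []
wrist lockbox []
```

View pics/scene0.png

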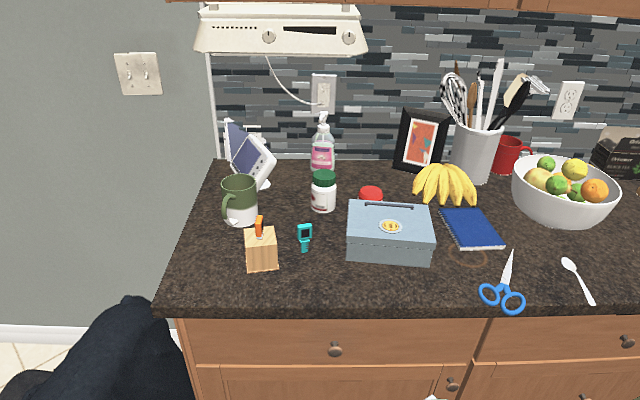

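View pics/top0.png

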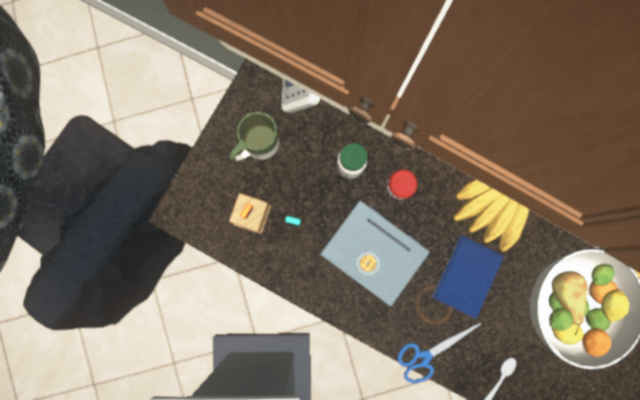

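The orange key stands in the wooden stand at scene (259,228) / top (247,210). Candidates for confusion: the turquoise look-alike at scene (305,237) / top (292,220). I choose the orange one in the wood block.

```bash
python3 - <<'E'
from h import *
import pickle; F=pickle.load(open('F0.pkl','rb')); np.set_printoptions(precision=1,suppress=True)
s,t,w=F['scene'],F['top'],F['wrist']
print('stand',tri([(s,(261.7,263.4)),(t,(250.8,216.1))]))
print('keyhole',tri([(s,(390,223.9)),(t,(368.8,263.3))]), 'box',tri([(s,(382.5,244)),(t,(370.9,253.9))]))
def orange(f,b):
    h=cv2.cvtColor(f['img'],cv2.COLOR_RGB2HSV); m=(h[...,0]>5)&(h[...,0]<16)&(h[...,1]>190)&(h[...,2]>150)
    k=np.zeros_like(m);k[b[1]:b[3],b[0]:b[2]]=1; return m&k
for f,b in ((s,(240,205,280,250)),(t,(225,190,275,235))):
    m=orange(f,b); v,u=np.nonzero(m); c=cloud(f,m); print(m.sum(),u.mean(),v.mean(),np.median(c,0),c.max(0))
    q=np.stack([u,v],1).astype(np.float32); print(cv2.minAreaRect(q))
    if f is t: mt=(u.mean(),v.mean())
    else: ms=(u.mean(),v.mean())
print('head',tri([(s,ms),(t,mt)]))
# yaws from top surfaces
m=masks_of('top','lockbox')[0]['pixels']; 
for n,m,lo,hi in (('box',m,60,78),('stand',masks_of('top','key_stand'),55,75)):
    ms_=[m] if n=='box' else [d['pixels'] for d in m]
    for mm in ms_:
        P=cloud(t,mm);P=P[(P[:,2]>lo)&(P[:,2]<hi)]
        if len(P)>50: print(n,cv2.minAreaRect(P[:,:2].astype(np.float32)))
R=cv2.Rodrigues(np.array(w['rvec']))[0]; c=-R.T@np.array(w['tvec']).ravel()
st=state();from scipy.spatial.transform import Rotation as Ro
T=Ro.from_euler('xyz',st['ee_rot'],degrees=True).as_matrix()
print('wristcam in tool',T.T@(c-st['ee_pos']),'axes',T.T@R.T, w['fx'])
o=[cv2.resize(s['img'][190:290,220:340],(720,600),interpolation=2)]
cv2.imwrite('pics/crop.png',o[0][:,:,::-1])
E
```

```text
stand [535.1 -60.4  -3.4]
keyhole [ 431.7 -301.5   75.5] box [ 452.5 -312.6    3.8]
24 257.7916666666667 232.0 [525.6 -53.8  83.5] [530.4 -51.2 104.7]
((258.2425842285156, 229.92575073242188), (12.437965393066406, 5.472704887390137), 84.2894058227539)Traceback (most recent call last):
  File "<stdin>", line 10, in <module>
  File "h.py", line 18, in cloud
    n=cv2.undistortPoints(np.stack([u,v],1)[:,None].astype(float),K(f),np.array(f['dist'],float))[:,0]
      ~~~~~~~~~~~~~~~~~~~^^^^^^^^^^^^^^^^^^^^^^^^^^^^^^^^^^^^^^^^^^^^^^^^^^^^^^^^^^^^^^^^^^^^^^^^
cv2.error: OpenCV(4.12.0) /io/opencv/modules/calib3d/src/undistort.dispatch.cpp:347: error: (-215:Assertion failed) CV_IS_MAT(_src) && CV_IS_MAT(_dst) && (_src->rows == 1 || _src->cols == 1) && (_dst->rows == 1 || _dst->cols == 1) && _src->cols + _src->rows - 1 == _dst->rows + _dst->cols - 1 && (CV_MAT_TYPE(_src->type) == CV_32FC2 || CV_MAT_TYPE(_src->type) == CV_64FC2) && (CV_MAT_TYPE(_dst->type) == CV_32FC2 || CV_MAT_TYPE(_dst->type) == CV_64FC2) in function 'cvUndistortPointsInternal'
```

```bash
python3 - <<'E'
from h import *
import pickle; F=pickle.load(open('F0.pkl','rb')); np.set_printoptions(precision=2,suppress=True)
s,t,w=F['scene'],F['top'],F['wrist']
for n in ('lockbox','key_stand'):
    for d in masks_of('top',n):
        P=cloud(t,d['pixels']);P=P[(P[:,2]>57)&(P[:,2]<78)]
        if len(P)>50: print(n,cv2.minAreaRect(P[:,:2].astype(np.float32)))
h=cv2.cvtColor(t['img'],cv2.COLOR_RGB2HSV); b=t['img'].astype(int); m=(b[...,0]-b[...,2]>110)&(b[...,0]>190); k=np.zeros_like(m);k[190:235,225:275]=1;m&=k
v,u=np.nonzero(m);print(len(u),u.mean(),v.mean()); 
if len(u)>3:
    X=np.array([at_z(t,(x,y),107) for x,y in zip(u,v)]); print(X.mean(0),cv2.minAreaRect(X[:,:2].astype(np.float32)))
R=cv2.Rodrigues(np.array(w['rvec'],float))[0]; c=-R.T@np.array(w['tvec'],float).ravel()
st=state();from scipy.spatial.transform import Rotation as Ro
T=Ro.from_euler('xyz',st['ee_rot'],degrees=True).as_matrix()
print('wristcam in tool',T.T@(c-st['ee_pos']),'axes',T.T@R.T, w['fx'])
a=cv2.resize(s['img'][205:280,230:320],(480,400),interpolation=2); e=cv2.resize(t['img'][190:240,225:305],(480,300))[:200]
cv2.imwrite('pics/crop.png',np.vstack([a,e])[:,:,::-1])
E
```

```text
lockbox ((454.4693603515625, -317.1915283203125), (175.5791015625, 139.6564483642578), 52.601131439208984)
key_stand ((633.482421875, -268.1767578125), (59.680015563964844, 32.942344665527344), 63.89079666137695)
key_stand ((539.649169921875, -60.378517150878906), (61.50505828857422, 60.299137115478516), 70.54228210449219)
108 245.49074074074073 210.00925925925927
[538.38 -61.66 107.  ] ((538.3728637695312, -61.745269775390625), (13.918008804321289, 30.22919464111328), 59.495059967041016)
wristcam in tool [  79.77    1.04 -172.44] axes [[-0.   -0.96 -0.28]
 [ 1.    0.   -0.  ]
 [ 0.   -0.28  0.96]] 320.45111992333483
```

View pics/crop.png

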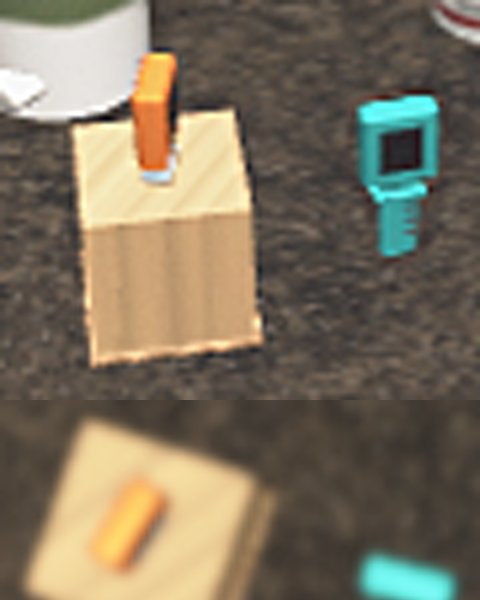

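Crop: the orange key stands in the block (about 155,120 in the crop) with its steel shoulder on top; the turquoise one stands separately at right (400,170). Choice confirmed.

Request:
move_arm(plan=[{"x": -27, "y": -24}, {"x": -27, "y": -24}, {"x": -27, "y": -24}, {"x": -27, "y": -24}, {"x": -27, "y": -24}, {"x": -27, "y": -24}, {"x": -27, "y": -24}, {"x": -27, "y": -24}, {"x": -27, "y": -24}, {"x": -27, "y": -24}], grip=1)

```text
schema error: expected keys x, y, z, rx, ry, rz
```

Request:
move_arm(plan=[{"x": -27, "y": -24}, {"x": -27, "y": -24}, {"x": -27, "y": -24}, {"x": -27, "y": -24}, {"x": -27, "y": -24}, {"x": -27, "y": -24}, {"x": -27, "y": -24}, {"x": -27, "y": -24}, {"x": -25, "y": -24}, {"x": -15, "y": -20}])

```text
schema error: expected keys x, y, z, rx, ry, rz
```

Request:
move_arm(plan=[{"rz": 0.12}, {"rz": 0.12}, {}, {}])

```text
schema error: expected keys x, y, z, rx, ry, rz
```

```bash
cat > look.py <<'E'
from h import *
import sys,pickle; np.set_printoptions(precision=1,suppress=True)
f=grab_frame('wrist'); n=sys.argv[1]; save(f,n+'.png'); pickle.dump(f,open(n+'.pkl','wb'))
st=state(); print(st['time_s'],st['ee_pos'],st['ee_rot'])
for l in ['key','key_head','key_stand','keyhole','lockbox']:
    print(l,[(round(d['p'],2),np.round(d['point'],1)) for d in landmark_of('wrist',l)[:3]])
b=f['img'].astype(int); m=((b[...,0]-b[...,2]>120)&(b[...,0]>190)&(b[...,1]<170)).astype(np.uint8)
nn,lab,sta,cen=cv2.connectedComponentsWithStats(m)
for i in range(1,nn):
    if sta[i,4]>60:
        P=cloud(f,lab==i); 
        if not len(P): print('nodepth',sta[i]); continue
        T=P[P[:,2]>np.percentile(P[:,2],95)-4]; r=cv2.minAreaRect(T[:,:2].astype(np.float32))
        print('orange',cen[i],sta[i,4],'zmax',P[:,2].max(),len(T),r)
E
python3 look.py w1
```

```text
1.95 [165.4 550.7 214. ] [180.    0.  163.3]
key []
key_head []
key_stand []
keyhole []
lockbox []
```

View pics/w1.png

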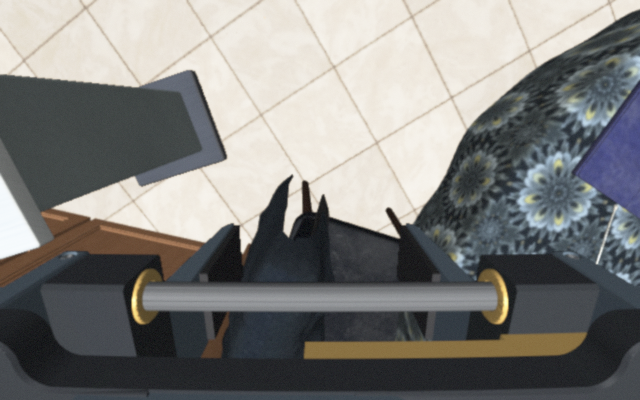

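All six keys are needed in each row; the wrist view shows the gripper in the lower half (rows > 230), so things are visible above that.

Request:
move_arm(plan=[{"x": -27, "y": -24, "z": 0, "rx": 0, "ry": 0, "rz": 0}, {"x": -27, "y": -24, "z": 0, "rx": 0, "ry": 0, "rz": 0}, {"x": -27, "y": -24, "z": 0, "rx": 0, "ry": 0, "rz": 0}, {"x": -27, "y": -24, "z": 0, "rx": 0, "ry": 0, "rz": 0}, {"x": -27, "y": -24, "z": 0, "rx": 0, "ry": 0, "rz": 0}, {"x": -27, "y": -24, "z": 0, "rx": 0, "ry": 0, "rz": 0}, {"x": -27, "y": -24, "z": 0, "rx": 0, "ry": 0, "rz": 0}, {"x": -27, "y": -24, "z": 0, "rx": 0, "ry": 0, "rz": 0}, {"x": -27, "y": -24, "z": 0, "rx": 0, "ry": 0, "rz": 0}, {"x": -27, "y": -24, "z": 0, "rx": 0, "ry": 0, "rz": 0}], grip=1)

```text
time_s: 3.2
ee_pos: [355.6, 241.9, 214.2]
ee_rot: [180.0, 0.0, 163.3]
force: [1.0, -0.0, 0.0]
gripper_width: 91.3
gripper_force: 0.0
```

Request:
move_arm(plan=[{"x": -27, "y": -24, "z": 0, "rx": 0, "ry": 0, "rz": 0}, {"x": -27, "y": -24, "z": 0, "rx": 0, "ry": 0, "rz": 0}, {"x": -27, "y": -24, "z": 0, "rx": 0, "ry": 0, "rz": 0}, {"x": -27, "y": -24, "z": 0, "rx": 0, "ry": 0, "rz": 0}, {"x": -27, "y": -24, "z": 0, "rx": 0, "ry": 0, "rz": 0}, {"x": -27, "y": -24, "z": 0, "rx": 0, "ry": 0, "rz": 0}, {"x": -27, "y": -24, "z": 0, "rx": 0, "ry": 0, "rz": 0}, {"x": -27, "y": -24, "z": 0, "rx": 0, "ry": 0, "rz": 0}, {"x": -27, "y": -24, "z": 0, "rx": 0, "ry": 0, "rz": 0.12}, {"x": -25, "y": -24, "z": 0, "rx": 0, "ry": 0, "rz": 0.12}])

```text
time_s: 4.2
ee_pos: [539.9, -67.0, 214.0]
ee_rot: [180.0, 0.0, 149.2]
force: [0.2, 0.0, 1.2]
gripper_width: 91.5
gripper_force: 0.0
```

Request:
move_arm(plan=[{"x": 0, "y": 0, "z": 0, "rx": 0, "ry": 0, "rz": 0}, {"x": 0, "y": 0, "z": 0, "rx": 0, "ry": 0, "rz": 0}, {"x": 0, "y": 0, "z": 0, "rx": 0, "ry": 0, "rz": 0}])

```text
time_s: 4.5
ee_pos: [538.4, -64.9, 213.9]
ee_rot: [180.0, -0.0, 149.6]
force: [0.8, 0.2, -0.4]
gripper_width: 91.0
gripper_force: 0.0
```

```bash
python3 look.py w2
```

```text
4.55 [538.4 -64.7 214. ] [180.   -0.  149.6]
key [(0.84, array([247.4, 204.9])), (0.58, array([318.3, 186.6]))]
key_head [(0.63, array([320.5, 195.3])), (0.59, array([237.2, 210.6])), (0.16, array([ 84.5, 213.5]))]
key_stand [(0.72, array([317.2, 175.8])), (0.71, array([230.2, 309.6])), (0.39, array([373.3, 268.9]))]
keyhole [(0.88, array([ 78.2, 218.8]))]
lockbox [(0.9, array([117.8, 217.6]))]
orange [323.2 192.8] 83 zmax 109.0994562182973 80 ((538.7391967773438, -61.38886260986328), (10.896279335021973, 28.048154830932617), 59.40808868408203)
```

View pics/w2.png

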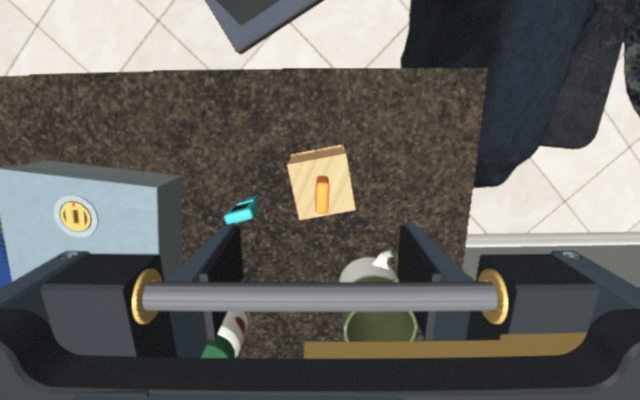

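The picture shows the orange key at (323,193) aligned with the tool x, the look-alike at (241,211), and the lock at (76,217). Top and wrist views agree on key at (538.6,-61.5), yaw 149.5. Descend.

Request:
move_arm(plan=[{"x": 1.5, "y": 3, "z": 15, "rx": 0, "ry": 0, "rz": 0}, {"x": 0, "y": 0, "z": 25, "rx": 0, "ry": 0, "rz": 0}, {"x": 0, "y": 0, "z": 25, "rx": 0, "ry": 0, "rz": 0}, {"x": 0, "y": 0, "z": 25, "rx": 0, "ry": 0, "rz": 0}, {"x": 0, "y": 0, "z": 20, "rx": 0, "ry": 0, "rz": 0}, {"x": 0, "y": 0, "z": 15, "rx": 0, "ry": 0, "rz": 0}, {"x": 0, "y": 0, "z": 10, "rx": 0, "ry": 0, "rz": 0}, {"x": 0, "y": 0, "z": 6, "rx": 0, "ry": 0, "rz": 0}, {"x": 0, "y": 0, "z": 0, "rx": 0, "ry": 0, "rz": 0}])

```text
time_s: 5.7
ee_pos: [538.9, -62.1, 72.6]
ee_rot: [-180.0, -0.0, 149.5]
force: [-0.2, -0.3, 0.3]
gripper_width: 91.4
gripper_force: 0.0
```

Request:
move_arm(plan=[{"x": 0, "y": 0, "z": 0, "rx": 0, "ry": 0, "rz": 0}, {"x": 0, "y": 0, "z": 0, "rx": 0, "ry": 0, "rz": 0}, {"x": 0, "y": 0, "z": 0, "rx": 0, "ry": 0, "rz": 0}, {"x": 0, "y": 0, "z": 0, "rx": 0, "ry": 0, "rz": 0}, {"x": 0, "y": 0, "z": 0, "rx": 0, "ry": 0, "rz": 0}, {"x": 0, "y": 0, "z": 0, "rx": 0, "ry": 0, "rz": 0}, {"x": 0, "y": 0, "z": 0, "rx": 0, "ry": 0, "rz": 0}, {"x": 0, "y": 0, "z": 0, "rx": 0, "ry": 0, "rz": 0}], grip=0, squeeze=10)

```text
time_s: 6.5
ee_pos: [539.1, -62.2, 72.9]
ee_rot: [180.0, -0.0, 149.5]
force: [-0.2, 0.2, 0.4]
gripper_width: 29.8
gripper_force: 0.0
```

Request:
move_arm(plan=[{"x": 0, "y": 0, "z": 0, "rx": 0, "ry": 0, "rz": 0}, {"x": 0, "y": 0, "z": 0, "rx": 0, "ry": 0, "rz": 0}, {"x": 0, "y": 0, "z": 0, "rx": 0, "ry": 0, "rz": 0}], squeeze=60)

```text
time_s: 6.8
ee_pos: [539.0, -62.3, 72.9]
ee_rot: [-180.0, -0.0, 149.5]
force: [-0.9, 0.0, -0.2]
gripper_width: 11.5
gripper_force: 60.0
```

Request:
move_arm(plan=[{"x": 0, "y": 0, "z": -5, "rx": 0, "ry": 0, "rz": 0}, {"x": 0, "y": 0, "z": -10, "rx": 0, "ry": 0, "rz": 0}, {"x": 0, "y": 0, "z": -15, "rx": 0, "ry": 0, "rz": 0}, {"x": 0, "y": 0, "z": -20, "rx": 0, "ry": 0, "rz": 0}, {"x": 0, "y": 0, "z": -20, "rx": 0, "ry": 0, "rz": 0}, {"x": 0, "y": 0, "z": -20, "rx": 0, "ry": 0, "rz": 0}, {"x": 0, "y": 0, "z": -10, "rx": 0, "ry": 0, "rz": 0}, {"x": 0, "y": 0, "z": 0, "rx": 0, "ry": 0, "rz": 0}, {"x": 0, "y": 0, "z": 0, "rx": 0, "ry": 0, "rz": 0}])

```text
time_s: 7.7
ee_pos: [538.7, -62.2, 172.6]
ee_rot: [-180.0, -0.0, 149.5]
force: [-0.5, -0.9, -0.8]
gripper_width: 11.4
gripper_force: 60.0
```

```bash
python3 look.py w3 | cut -c1-300; python3 - <<'E'
from h import *
import pickle; np.set_printoptions(precision=2,suppress=True)
for n in ('w2','w3'):
    f=pickle.load(open(n+'.pkl','rb')); b=f['img'].astype(int)
    m=(b[...,0]-b[...,2]>70)&(b[...,0]>140); m[:, 160:]=0; m[:150]=0; m[260:]=0
    v,u=np.nonzero(m); P=cloud(f,m); print(n,len(u),u.mean(),v.mean(),P.mean(0),at_z(f,(u.mean(),v.mean()),73))
    cv2.imwrite('pics/l%s.png'%n,cv2.resize(f['img'][170:260,20:190],(680,360),interpolation=2)[:,:,::-1])
a=[cv2.imread('pics/lw3.png'),cv2.resize(cv2.imread('pics/w3.png'),(384,240))]; c=np.zeros((600,680,3),np.uint8); c[:360]=a[0]; c[360:,:384]=a[1]; cv2.imwrite('pics/c3.png',c)
E
```

```text
7.75 [538.4 -62.1 172.1] [-180.    -0.1  149.5]
key [(0.96, array([235.6, 218.5])), (0.81, array([317.9, 247.2]))]
key_head [(0.97, array([316.1, 262. ])), (0.94, array([227.3, 225.8]))]
key_stand [(0.93, array([314. , 183.1]))]
keyhole [(0.96, array([ 42.7, 235.9]))]
lockbox [(0.62, array([ 94.7, 231.3]))]
orange [321.6 263.4] 204 zmax 265.6512369785612 17 ((511.3175354003906, -45.28921127319336), (4.497810363769531, 1.607904314994812), 54.43246078491211)
orange [119.  348.6] 138 zmax 45.131629625879796 79 ((587.439453125, -362.20916748046875), (16.100488662719727, 7.4555487632751465), 38.11202621459961)
w2 635 75.00944881889764 216.15748031496062 [ 432.99 -300.76   74.48] [ 432.76 -302.     73.  ]
w3 784 41.59566326530612 231.68239795918367 [ 432.89 -300.58   74.47] [ 432.6  -302.05   73.  ]
```

View pics/c3.png

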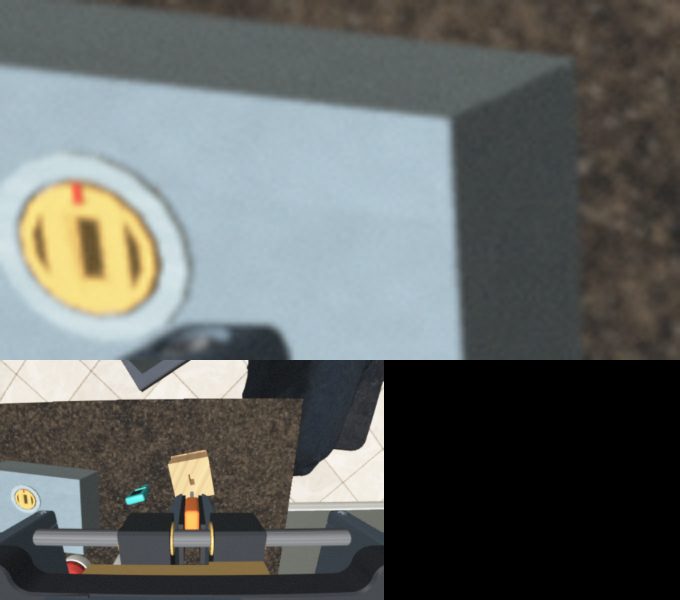

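The key is held and the stand is empty; the lock lies at (42,232) in the wrist view, i.e. world (432.7,-302). Going near it for a closer look.

Request:
move_arm(plan=[{"x": 0, "y": 0, "z": 0, "rx": 0, "ry": 0, "rz": 0.12}, {"x": -12.5, "y": -28.5, "z": 0, "rx": 0, "ry": 0, "rz": 0}, {"x": -12.5, "y": -28.5, "z": 0, "rx": 0, "ry": 0, "rz": 0}, {"x": -12.5, "y": -28.5, "z": 0, "rx": 0, "ry": 0, "rz": 0}, {"x": -12.5, "y": -28.5, "z": 0, "rx": 0, "ry": 0, "rz": 0}, {"x": -12.5, "y": -28.5, "z": 0, "rx": 0, "ry": 0, "rz": 0}, {"x": -12.5, "y": -28.5, "z": 0, "rx": 0, "ry": 0, "rz": 0}, {"x": -12.5, "y": -28.5, "z": 0, "rx": 0, "ry": 0, "rz": 0}, {"x": -12.5, "y": -28.5, "z": 0, "rx": 0, "ry": 0, "rz": 0}, {"x": -11, "y": -27, "z": 0, "rx": 0, "ry": 0, "rz": 0}])

```text
time_s: 9.0
ee_pos: [472.1, -333.6, 172.5]
ee_rot: [180.0, -0.0, 142.6]
force: [0.5, -0.2, -0.4]
gripper_width: 11.8
gripper_force: 60.0
```

Request:
move_arm(plan=[{"x": 0, "y": 0, "z": 0, "rx": 0, "ry": 0, "rz": 0}, {"x": 0, "y": 0, "z": 0, "rx": 0, "ry": 0, "rz": 0}, {"x": 0, "y": 0, "z": 0, "rx": 0, "ry": 0, "rz": 0}])

```text
time_s: 9.3
ee_pos: [472.7, -331.4, 172.6]
ee_rot: [180.0, -0.1, 142.7]
force: [1.4, 0.1, -0.7]
gripper_width: 11.6
gripper_force: 60.0
```

```bash
python3 look.py w4; python3 - <<'E'
from h import *
import pickle; np.set_printoptions(precision=2,suppress=True)
f=pickle.load(open('w4.pkl','rb')); b=f['img'].astype(int)
m=((b[...,0]-b[...,2]>60)&(b[...,0]>130)&(b[...,1]>110)).astype(np.uint8); m[260:]=0
n,l,s,c=cv2.connectedComponentsWithStats(m); i=1+np.argmax(s[1:,4]); print(s[i],c[i])
e=cv2.fitEllipse(max(cv2.findContours((l==i).astype(np.uint8),0,2)[0],key=cv2.contourArea)); print(e, at_z(f,e[0],73)); P=cloud(f,l==i); print(np.median(P,0))
# keyhole: dark pixels within ellipse near centre
g=b.sum(2); M=np.zeros(g.shape,np.uint8); cv2.circle(M,(int(e[0][0]),int(e[0][1])),int(e[1][0]*.22),1,-1)
# use hull of dark
d=((g<300)&(M>0)); v,u=np.nonzero(d); X=np.array([at_z(f,(x,y),73) for x,y in zip(u,v)]); print(len(u),u.mean(),v.mean(),X.mean(0),cv2.minAreaRect(X[:,:2].astype(np.float32)))
x,y=int(e[0][0]),int(e[0][1]); a=f['img'][y-50:y+100,x-100:x+100]; cv2.imwrite('pics/c4.png',cv2.resize(a,(800,600),interpolation=2)[:,:,::-1])
print(x-100,y-50)
h=masks_of('wrist','lockbox')
for d in h: P=cloud(f,d['pixels']); Q=P[abs(P[:,2]-70)<3]; print(d['p'],len(Q),cv2.minAreaRect(Q[:,:2].astype(np.float32)))
E
```

```text
9.35 [ 472.8 -331.3  172.8] [180.   -0.  142.7]
key [(0.84, array([320.6, 246.9])), (0.56, array([498.1, 117.8]))]
key_head [(0.82, array([315.8, 263.7])), (0.73, array([614.6, 189.6])), (0.68, array([509.7, 122.1]))]
key_stand [(0.98, array([562.7,  80.6])), (0.51, array([315.7, 244.5]))]
keyhole [(0.87, array([317.7, 144.9])), (0.29, array([317.9, 244.9]))]
lockbox [(0.93, array([319.9, 159.5]))]
orange [318.  249.8] 412 zmax 265.341659130091 21 ((447.62176513671875, -311.1123962402344), (5.666447162628174, 1.2294784784317017), 51.055362701416016)
[ 533   30  107   89 4368] [583.66  74.73]
((586.89208984375, 76.74819946289062), (82.889404296875, 117.53133392333984), 66.84504699707031) [521.65 -92.13  73.  ]
[526.28 -82.46  58.05]<stdin>:10: RuntimeWarning: Mean of empty slice.
  ret = ret.dtype.type(ret / rcount)
Traceback (most recent call last):
IndexError: too many indices for array: array is 1-dimensional, but 2 were indexed
```

```bash
cat > lock.py <<'E'
from h import *
import pickle,sys; np.set_printoptions(precision=2,suppress=True)
f=pickle.load(open(sys.argv[1]+'.pkl','rb')); b=f['img'].astype(int); x0,y0=int(sys.argv[2]),int(sys.argv[3])
m=((b[...,0]-b[...,2]>60)&(b[...,0]>130)&(b[...,1]>110)).astype(np.uint8); k=np.zeros_like(m); cv2.circle(k,(x0,y0),40,1,-1); m&=k
e=cv2.fitEllipse(cv2.convexHull(np.stack(np.nonzero(m)[::-1],1).astype(np.int32))); print(e, at_z(f,e[0],73)); P=cloud(f,m>0); print(np.median(P,0))
g=b.sum(2); M=np.zeros(g.shape,np.uint8); cv2.circle(M,(int(e[0][0]),int(e[0][1])),int(e[1][0]*.28),1,-1)
d=((g<330)&(M>0)).astype(np.uint8); n,l,s,c=cv2.connectedComponentsWithStats(d)
for i in range(1,n):
    if s[i,4]<15: continue
    v,u=np.nonzero(l==i); X=np.array([at_z(f,(x,y),73) for x,y in zip(u,v)]); print(s[i],c[i],X.mean(0),cv2.minAreaRect(X[:,:2].astype(np.float32)))
    D=X[:,:2]-X[:,:2].mean(0); w,V=np.linalg.eigh(D.T@D); print('ang',np.degrees(np.arctan2(V[1,1],V[0,1])))
a=f['img'][110:290,200:440]; cv2.imwrite('pics/c_%s.png'%sys.argv[1],cv2.resize(a,(800,600),interpolation=2)[:,:,::-1])
h=masks_of('wrist','lockbox')
for d in h: P=cloud(f,d['pixels']); Q=P[abs(P[:,2]-70)<3]; print(d['p'],len(Q),cv2.minAreaRect(Q[:,:2].astype(np.float32)))
E
python3 lock.py w4 318 145
```

```text
((318.4209899902344, 143.90541076660156), (37.81285858154297, 39.25850296020508), 179.35133361816406) [ 432.87 -300.92   73.  ]
[ 433.06 -301.17   74.48]
0.7 25640 ((453.27410888671875, -316.19305419921875), (175.5561065673828, 134.59556579589844), 52.67648696899414)
```

View pics/c_w4.png

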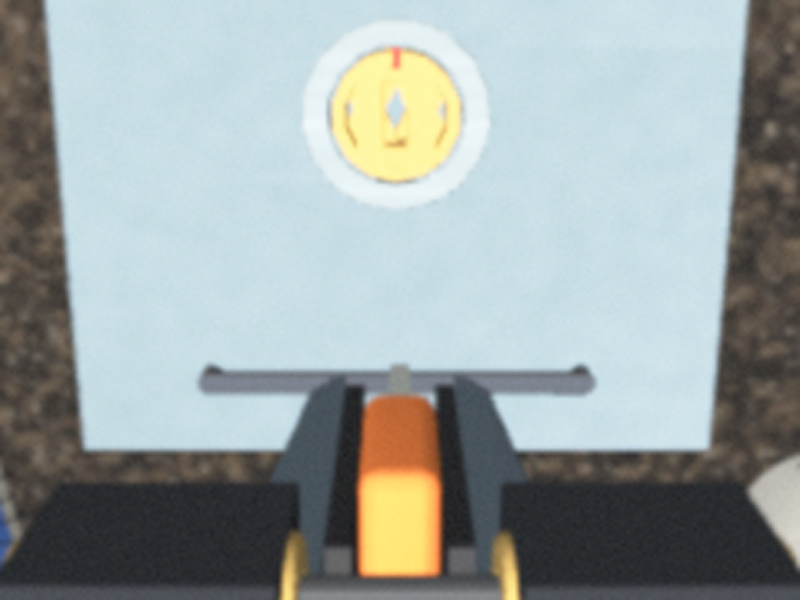

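The lock is at px (318.8,143.6), keyhole parallel to the tool x, key held straight with blade showing at px (319.7,~219). Compute key offset in hand.

```bash
python3 - <<'E'
from h import *
import pickle; np.set_printoptions(precision=2,suppress=True)
from scipy.spatial.transform import Rotation as Ro
f=pickle.load(open('w4.pkl','rb')); T=Ro.from_euler('xyz',[180,0,142.68],degrees=True).as_matrix(); p=np.array([472.7,-331.35,172.7])
for n,px,z in (('headedge',(200+399*.3,110+470*.3),-34.1),('tip',(200+399.5*.3,110+363*.3),37.9),('headlow',(200+399*.3,110+395*.3),-.1)):
    X=at_z(f,px,p[2]-z); print(n,T.T@(X-p))
c=np.array([200+396*.3,110+112*.3]);print('lock',T.T@(at_z(f,c,73)-p), at_z(f,c,73))
b=f['img'].astype(int)
for r in (225,232,240,248,256,262): 
    m=np.nonzero((b[r,:,0]-b[r,:,2]>60)&(abs(np.arange(640)-320)<25))[0]; print(r,m.min() if len(m) else '',m.max() if len(m) else '')
print(b[212:232,318:322].sum(2).mean(1))
E
```

```text
headedge [ 14.72   1.11 -34.1 ]
tip [ 5.2   1.23 37.9 ]
headlow [12.85  1.12 -0.1 ]
lock [50.38  0.37 99.7 ] [ 432.86 -300.51   73.  ]
225  
232 310 329
240 308 330
248 308 331
256 307 332
262 307 332
[654.   652.75 655.25 654.25 654.   653.5  626.   524.   447.   426.5
 424.5  427.5  425.25 423.   429.75 424.5  396.5  363.   340.75 344.75]
```

Request:
move_arm(plan=[{"x": 20, "y": -0.9, "z": 0, "rx": 0, "ry": 0, "rz": 0}, {"x": 20, "y": 0, "z": 10, "rx": 0, "ry": 0, "rz": 0}, {"x": 10.4, "y": 0, "z": 20, "rx": 0, "ry": 0, "rz": 0}, {"x": 0, "y": 0, "z": 18, "rx": 0, "ry": 0, "rz": 0}, {"x": 0, "y": 0, "z": 8, "rx": 0, "ry": 0, "rz": 0}, {"x": 0, "y": 0, "z": 2, "rx": 0, "ry": 0, "rz": 0}, {"x": 0, "y": 0, "z": 0, "rx": 0, "ry": 0, "rz": 0}, {"x": 0, "y": 0, "z": 0, "rx": 0, "ry": 0, "rz": 0}])

```text
time_s: 10.45
ee_pos: [432.7, -302.9, 115.6]
ee_rot: [180.0, 0.1, 142.7]
force: [1.0, 0.3, -0.8]
gripper_width: 11.8
gripper_force: 60.0
```

Request:
move_arm(plan=[{"x": 0, "y": 0, "z": 1.5, "rx": 0, "ry": 0, "rz": 0}, {"x": 0, "y": 0, "z": 1.5, "rx": 0, "ry": 0, "rz": 0}, {"x": 0, "y": 0, "z": 1.5, "rx": 0, "ry": 0, "rz": 0}, {"x": 0, "y": 0, "z": 1.5, "rx": 0, "ry": 0, "rz": 0}, {"x": 0, "y": 0, "z": 0, "rx": 0, "ry": 0, "rz": 0}])

```text
time_s: 10.95
ee_pos: [432.0, -302.3, 108.7]
ee_rot: [180.0, -0.0, 142.6]
force: [0.5, 0.4, -1.7]
gripper_width: 11.9
gripper_force: 60.0
```

Request:
move_arm(plan=[{"x": 0, "y": 0, "z": 1.5, "rx": 0, "ry": 0, "rz": 0}, {"x": 0, "y": 0, "z": 1.5, "rx": 0, "ry": 0, "rz": 0}, {"x": 0, "y": 0, "z": 1.5, "rx": 0, "ry": 0, "rz": 0}, {"x": 0, "y": 0, "z": 0, "rx": 0, "ry": 0, "rz": 0}])

```text
time_s: 11.35
ee_pos: [432.0, -302.3, 104.2]
ee_rot: [180.0, -0.0, 142.7]
force: [1.3, 0.7, -1.0]
gripper_width: 11.6
gripper_force: 60.0
```

Request:
move_arm(plan=[{"x": 0, "y": 0, "z": 1.5, "rx": 0, "ry": 0, "rz": 0}, {"x": 0, "y": 0, "z": 1.5, "rx": 0, "ry": 0, "rz": 0}, {"x": 0, "y": 0, "z": 1.5, "rx": 0, "ry": 0, "rz": 0}, {"x": 0, "y": 0, "z": 0, "rx": 0, "ry": 0, "rz": 0}])

```text
time_s: 11.75
ee_pos: [432.0, -302.3, 99.7]
ee_rot: [180.0, -0.0, 142.6]
force: [0.7, 0.9, -0.7]
gripper_width: 12.0
gripper_force: 60.0
```

Request:
move_arm(plan=[{"x": 0, "y": 0, "z": 1, "rx": 0, "ry": 0, "rz": 0}, {"x": 0, "y": 0, "z": 1, "rx": 0, "ry": 0, "rz": 0}, {"x": 0, "y": 0, "z": 1, "rx": 0, "ry": 0, "rz": 0}, {"x": 0, "y": 0, "z": 0, "rx": 0, "ry": 0, "rz": 0}])

```text
time_s: 12.15
ee_pos: [432.1, -302.4, 96.8]
ee_rot: [180.0, -0.0, 142.7]
force: [0.8, 1.2, -0.8]
gripper_width: 11.7
gripper_force: 60.0
```

Request:
move_arm(plan=[{"x": 0, "y": 0, "z": 0.7, "rx": 0, "ry": 0, "rz": 0}, {"x": 0, "y": 0, "z": 0, "rx": 0, "ry": 0, "rz": 0}])

```text
time_s: 12.35
ee_pos: [432.1, -302.4, 96.5]
ee_rot: [180.0, 0.0, 142.6]
force: [1.0, 1.7, 2.4]
gripper_width: 11.8
gripper_force: 60.0
```

Request:
move_arm(plan=[{"x": 0, "y": 0, "z": 0.5, "rx": 0, "ry": 0, "rz": -0.1}, {"x": 0, "y": 0, "z": 0.3, "rx": 0, "ry": 0, "rz": -0.1}, {"x": 0, "y": 0, "z": 0, "rx": 0, "ry": 0, "rz": -0.1}, {"x": 0, "y": 0, "z": 0, "rx": 0, "ry": 0, "rz": 0}])

```text
time_s: 12.75
ee_pos: [432.5, -301.9, 95.7]
ee_rot: [179.9, 0.0, 159.8]
force: [1.7, 2.9, 2.6]
gripper_width: 11.3
gripper_force: 60.0
```

Request:
move_arm(plan=[{"x": 0, "y": 0, "z": 0, "rx": 0, "ry": 0, "rz": -0.05}, {"x": 0, "y": 0, "z": 0, "rx": 0, "ry": 0, "rz": 0}])

```text
time_s: 12.95
ee_pos: [432.5, -301.9, 95.6]
ee_rot: [179.9, 0.0, 162.6]
force: [2.7, 3.9, 2.7]
gripper_width: 11.8
gripper_force: 60.0
```

Request:
move_arm(plan=[{"x": 0, "y": 0, "z": 1, "rx": 0, "ry": 0, "rz": 0}, {"x": 0, "y": 0, "z": 0, "rx": 0, "ry": 0, "rz": 0}])

```text
time_s: 13.15
ee_pos: [432.5, -301.9, 94.5]
ee_rot: [179.9, 0.0, 162.5]
force: [2.4, 4.6, 3.0]
gripper_width: 11.7
gripper_force: 60.0
```

Request:
move_arm(plan=[{"x": 0, "y": 0, "z": 0, "rx": 0, "ry": 0, "rz": -0.07}, {"x": 0, "y": 0, "z": 0, "rx": 0, "ry": 0, "rz": 0}])

```text
time_s: 13.35
ee_pos: [432.5, -301.9, 94.5]
ee_rot: [179.9, 0.0, 166.6]
force: [3.3, 4.7, 3.0]
gripper_width: 11.8
gripper_force: 60.0
```

Request:
move_arm(plan=[{"x": 0, "y": 0, "z": 0, "rx": 0, "ry": 0, "rz": -0.07}, {"x": 0, "y": 0, "z": 0, "rx": 0, "ry": 0, "rz": 0}])

```text
time_s: 13.55
ee_pos: [432.5, -301.8, 94.5]
ee_rot: [179.9, 0.0, 170.6]
force: [3.0, 4.9, 3.0]
gripper_width: 11.9
gripper_force: 60.0
```

Request:
move_arm(plan=[{"x": -0.2, "y": 0.4, "z": 1, "rx": 0, "ry": 0, "rz": 0}, {"x": 0, "y": 0, "z": 1, "rx": 0, "ry": 0, "rz": 0}, {"x": 0, "y": 0, "z": 0, "rx": 0, "ry": 0, "rz": 0}])

```text
time_s: 13.85
ee_pos: [432.4, -301.8, 92.4]
ee_rot: [180.0, 0.0, 170.7]
force: [3.1, 5.0, 4.2]
gripper_width: 11.6
gripper_force: 60.0
```

Request:
move_arm(plan=[{"x": 0, "y": 0, "z": 1, "rx": 0, "ry": 0, "rz": 0}, {"x": 0, "y": 0, "z": 1, "rx": 0, "ry": 0, "rz": 0}, {"x": 0, "y": 0, "z": 0, "rx": 0, "ry": 0, "rz": 0}])

```text
time_s: 14.15
ee_pos: [432.3, -301.7, 90.3]
ee_rot: [180.0, -0.0, 170.7]
force: [2.7, 4.3, 2.8]
gripper_width: 11.5
gripper_force: 60.0
```

Request:
move_arm(plan=[{"x": 0, "y": 0, "z": 0.7, "rx": 0, "ry": 0, "rz": 0}, {"x": 0, "y": 0, "z": 0.7, "rx": 0, "ry": 0, "rz": 0}, {"x": 0, "y": 0, "z": 0, "rx": 0, "ry": 0, "rz": 0}])

```text
time_s: 14.45
ee_pos: [432.4, -301.8, 89.6]
ee_rot: [180.0, 0.0, 170.7]
force: [0.7, 5.5, 8.8]
gripper_width: 11.5
gripper_force: 60.0
```

Request:
move_arm(plan=[{"x": 0, "y": 0, "z": 0, "rx": 0, "ry": 0, "rz": 0.12}, {"x": 0, "y": 0, "z": 0, "rx": 0, "ry": 0, "rz": 0.12}, {"x": 0, "y": 0, "z": 0, "rx": 0, "ry": 0, "rz": 0.12}, {"x": 0, "y": 0, "z": 0, "rx": 0, "ry": 0, "rz": 0.12}, {"x": 0, "y": 0, "z": 0, "rx": 0, "ry": 0, "rz": 0}])

```text
time_s: 14.95
ee_pos: [432.6, -302.2, 89.4]
ee_rot: [180.0, 0.0, 143.1]
force: [1.3, 3.6, 4.9]
gripper_width: 11.6
gripper_force: 60.0
```

Request:
move_arm(plan=[{"x": 0, "y": 0, "z": 0.3, "rx": 0, "ry": 0, "rz": 0.12}, {"x": 0, "y": 0, "z": 0.3, "rx": 0, "ry": 0, "rz": 0.12}, {"x": 0, "y": 0, "z": 0, "rx": 0, "ry": 0, "rz": 0.07}, {"x": 0, "y": 0, "z": 0, "rx": 0, "ry": 0, "rz": 0}])

```text
time_s: 15.35
ee_pos: [432.7, -302.3, 89.0]
ee_rot: [180.0, 0.1, 125.4]
force: [1.8, 4.7, 5.6]
gripper_width: 11.6
gripper_force: 60.0
```

Request:
move_arm(plan=[{"x": 0, "y": 0, "z": 0.4, "rx": 0, "ry": 0, "rz": 0.05}, {"x": 0, "y": 0, "z": 0, "rx": 0, "ry": 0, "rz": 0}])

```text
time_s: 15.55
ee_pos: [432.8, -302.4, 88.8]
ee_rot: [180.0, 0.1, 122.5]
force: [2.5, 4.0, 6.3]
gripper_width: 12.0
gripper_force: 60.0
```

Request:
move_arm(plan=[{"x": 0, "y": 0, "z": 0.4, "rx": 0, "ry": 0, "rz": 0.05}, {"x": 0, "y": 0, "z": 0, "rx": 0, "ry": 0, "rz": 0}])

```text
time_s: 15.75
ee_pos: [432.8, -302.5, 88.5]
ee_rot: [180.0, 0.1, 119.7]
force: [1.4, 3.0, 7.6]
gripper_width: 11.7
gripper_force: 60.0
```

Request:
move_arm(plan=[{"x": 0, "y": 0, "z": 0.3, "rx": 0, "ry": 0, "rz": 0.07}, {"x": 0, "y": 0, "z": 0, "rx": 0, "ry": 0, "rz": 0}])

```text
time_s: 15.95
ee_pos: [432.8, -302.6, 88.3]
ee_rot: [180.0, 0.1, 115.6]
force: [2.3, 4.3, 7.1]
gripper_width: 11.9
gripper_force: 60.0
```

Request:
move_arm(plan=[{"x": 0, "y": 0, "z": 0.3, "rx": 0, "ry": 0, "rz": 0.07}, {"x": 0, "y": 0, "z": 0, "rx": 0, "ry": 0, "rz": 0}])

```text
time_s: 16.15
ee_pos: [432.8, -302.6, 88.1]
ee_rot: [180.0, 0.1, 111.6]
force: [0.7, 3.6, 8.7]
gripper_width: 11.5
gripper_force: 60.0
```

Request:
move_arm(plan=[{"x": 0, "y": 0, "z": 0.3, "rx": 0, "ry": 0, "rz": 0.07}, {"x": 0, "y": 0, "z": 0, "rx": 0, "ry": 0, "rz": 0}])

```text
time_s: 16.35
ee_pos: [432.7, -302.6, 88.0]
ee_rot: [180.0, 0.1, 107.6]
force: [0.7, 4.4, 9.7]
gripper_width: 12.0
gripper_force: 60.0
```

Request:
move_arm(plan=[{"x": 0, "y": 0, "z": 0.5, "rx": 0, "ry": 0, "rz": 0}, {"x": 0, "y": 0, "z": 0, "rx": 0, "ry": 0, "rz": 0}, {"x": 0, "y": 0, "z": 0, "rx": 0, "ry": 0, "rz": 0}])

```text
time_s: 16.65
ee_pos: [432.7, -302.6, 87.3]
ee_rot: [180.0, 0.1, 107.7]
force: [1.2, 3.8, 10.0]
gripper_width: 11.6
gripper_force: 60.0
```

```bash
python3 look.py w5; python3 -c "
from h import *
f=grab_frame('scene'); w=cv2.imread('pics/w5.png')
a=cv2.resize(f['img'][190:270,330:450],(800,533),interpolation=2)[:,:,::-1]; cv2.imwrite('pics/c5.png',a)
cv2.imwrite('pics/c5b.png',cv2.resize(w[200:310,240:400],(800,550),interpolation=2))
s=state(); print(s['force'],s['torque'])"
```

```text
16.7 [ 432.7 -302.6   87.3] [180.    0.1 107.7]
key [(0.97, array([511.3,  51.4])), (0.84, array([317.6, 242.9]))]
key_head [(0.96, array([536.2,  46.5])), (0.72, array([317.6, 264.4])), (0.56, array([318. , 228.8]))]
key_stand []
keyhole [(0.81, array([320.1, 241. ]))]
lockbox [(0.73, array([337.2, 228.7]))]
orange [321.8 263.9] 200 zmax 179.82317371630134 18 ((423.413330078125, -270.85784912109375), (4.810726165771484, 1.0059128999710083), 14.863715171813965)
orange [471.6 345.2] 1207 zmax 48.53504907758742 601 ((593.8583984375, -367.30682373046875), (46.245521545410156, 17.144676208496094), 17.255083084106445)
[ 0.95942887  4.17511533 10.30107321] [ 0.78002434 -0.17671469  0.03958811]
```

View pics/c5b.png

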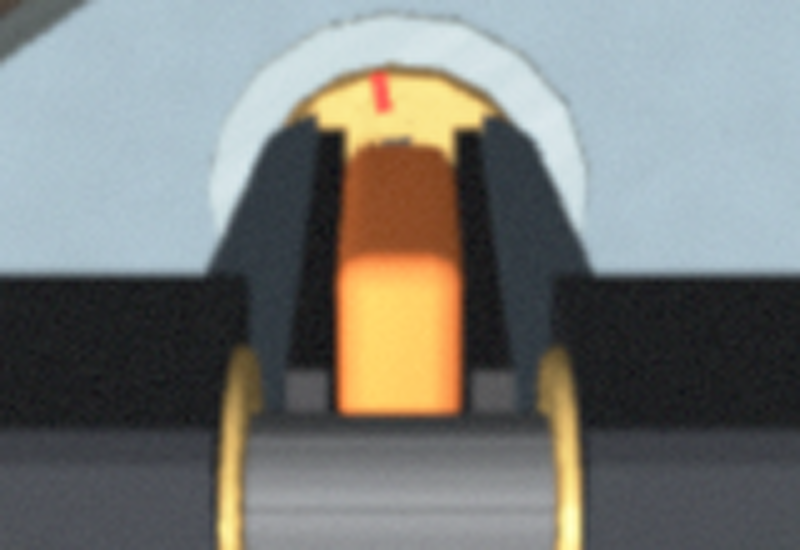

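The wrist crop shows the key (400,250) sitting unslipped in the pads and the cylinder's red mark (380,92) following with some 8° lag; both discs appear entered. Push on down.

Request:
move_arm(plan=[{"x": 0, "y": 0, "z": 0.8, "rx": 0, "ry": 0, "rz": 0}, {"x": 0, "y": 0, "z": 0.8, "rx": 0, "ry": 0, "rz": 0}, {"x": 0, "y": 0, "z": 0, "rx": 0, "ry": 0, "rz": 0}])

```text
time_s: 17.3
ee_pos: [432.7, -302.6, 85.6]
ee_rot: [180.0, 0.1, 107.7]
force: [0.2, 4.1, 9.2]
gripper_width: 11.9
gripper_force: 60.0
```

Request:
move_arm(plan=[{"x": 0, "y": 0, "z": 0.8, "rx": 0, "ry": 0, "rz": 0}, {"x": 0, "y": 0, "z": 0.8, "rx": 0, "ry": 0, "rz": 0}, {"x": 0, "y": 0, "z": 0, "rx": 0, "ry": 0, "rz": 0}])

```text
time_s: 17.6
ee_pos: [432.7, -302.6, 84.0]
ee_rot: [180.0, 0.1, 107.7]
force: [1.3, 3.1, 8.7]
gripper_width: 11.8
gripper_force: 60.0
```

Request:
move_arm(plan=[{"x": 0, "y": 0, "z": 0.8, "rx": 0, "ry": 0, "rz": 0}, {"x": 0, "y": 0, "z": 0.8, "rx": 0, "ry": 0, "rz": 0}, {"x": 0, "y": 0, "z": 0, "rx": 0, "ry": 0, "rz": 0}])

```text
time_s: 17.9
ee_pos: [432.7, -302.6, 82.4]
ee_rot: [180.0, 0.1, 107.7]
force: [1.4, 4.4, 8.7]
gripper_width: 11.8
gripper_force: 60.0
```

Request:
move_arm(plan=[{"x": 0, "y": 0, "z": 0.8, "rx": 0, "ry": 0, "rz": 0}, {"x": 0, "y": 0, "z": 0.5, "rx": 0, "ry": 0, "rz": 0}, {"x": 0, "y": 0, "z": 0, "rx": 0, "ry": 0, "rz": 0}])

```text
time_s: 18.2
ee_pos: [432.7, -302.6, 81.1]
ee_rot: [180.0, 0.1, 107.7]
force: [0.6, 3.9, 9.5]
gripper_width: 11.5
gripper_force: 60.0
```

Request:
move_arm(plan=[{"x": 0, "y": 0, "z": 0.5, "rx": 0, "ry": 0, "rz": 0}, {"x": 0, "y": 0, "z": 0, "rx": 0, "ry": 0, "rz": 0}, {"x": 0, "y": 0, "z": 0, "rx": 0, "ry": 0, "rz": 0}])

```text
time_s: 18.5
ee_pos: [432.7, -302.6, 80.8]
ee_rot: [180.0, 0.1, 107.7]
force: [0.7, 4.0, 11.4]
gripper_width: 11.8
gripper_force: 60.0
```

Request:
move_arm(plan=[{"x": 0, "y": 0, "z": 0.6, "rx": 0, "ry": 0, "rz": 0}, {"x": 0, "y": 0, "z": 0, "rx": 0, "ry": 0, "rz": 0}, {"x": 0, "y": 0, "z": 0, "rx": 0, "ry": 0, "rz": 0}])

```text
time_s: 18.8
ee_pos: [432.7, -302.6, 80.8]
ee_rot: [179.9, 0.1, 107.7]
force: [0.6, 4.7, 14.9]
gripper_width: 11.5
gripper_force: 60.0
```

Shoulder is seated (z stops at 80.8, force rising). Now turn.

Request:
move_arm(plan=[{"x": 0, "y": 0, "z": 0, "rx": 0, "ry": 0, "rz": 0.1}, {"x": 0, "y": 0, "z": 0, "rx": 0, "ry": 0, "rz": 0.1}, {"x": 0, "y": 0, "z": 0, "rx": 0, "ry": 0, "rz": 0.1}, {"x": 0, "y": 0, "z": 0, "rx": 0, "ry": 0, "rz": 0.1}, {"x": 0, "y": 0, "z": 0, "rx": 0, "ry": 0, "rz": 0.1}, {"x": 0, "y": 0, "z": 0, "rx": 0, "ry": 0, "rz": 0}])

```text
time_s: 19.4
ee_pos: [432.3, -302.8, 80.8]
ee_rot: [179.9, 0.1, 79.0]
force: [-1.9, 3.9, 14.5]
gripper_width: 11.9
gripper_force: 60.0
```

Request:
move_arm(plan=[{"x": 0, "y": 0, "z": 0, "rx": 0, "ry": 0, "rz": 0.1}, {"x": 0, "y": 0, "z": 0, "rx": 0, "ry": 0, "rz": 0.1}, {"x": 0, "y": 0, "z": 0, "rx": 0, "ry": 0, "rz": 0.1}, {"x": 0, "y": 0, "z": 0, "rx": 0, "ry": 0, "rz": 0.1}, {"x": 0, "y": 0, "z": 0, "rx": 0, "ry": 0, "rz": 0.1}, {"x": 0, "y": 0, "z": 0, "rx": 0, "ry": 0, "rz": 0.08}, {"x": 0, "y": 0, "z": 0, "rx": 0, "ry": 0, "rz": 0}, {"x": 0, "y": 0, "z": 0, "rx": 0, "ry": 0, "rz": 0}])

```text
time_s: 20.2
ee_pos: [431.8, -302.6, 80.8]
ee_rot: [180.0, 0.1, 45.9]
force: [-3.1, 3.5, 16.3]
gripper_width: 11.7
gripper_force: 60.0
```

```bash
python3 look.py w6; python3 -c "
from h import *
w=cv2.imread('pics/w6.png')
cv2.imwrite('pics/c6b.png',cv2.resize(w[200:310,240:400],(800,550),interpolation=2))
s=state(); print(s['force'],s['torque'])"
```

```text
20.25 [ 431.8 -302.6   80.8] [180.    0.1  45.9]
key [(0.83, array([321.1, 246.7]))]
key_head [(0.74, array([316.5, 263.2]))]
key_stand []
keyhole []
lockbox [(0.92, array([349.9, 204.6]))]
orange [575.8 145.8] 5198 zmax 49.76208980964935 3056 ((598.6522216796875, -383.1837158203125), (46.681060791015625, 45.7001953125), 86.38367462158203)
orange [320.8 263.3] 180 zmax 173.9751950670615 19 ((455.6170349121094, -278.1399841308594), (1.3865872621536255, 5.168194770812988), 41.78763961791992)
[-2.00118824  4.95439729 16.14593907] [0.89570616 0.57306374 0.2322043 ]
```

View pics/c6b.png

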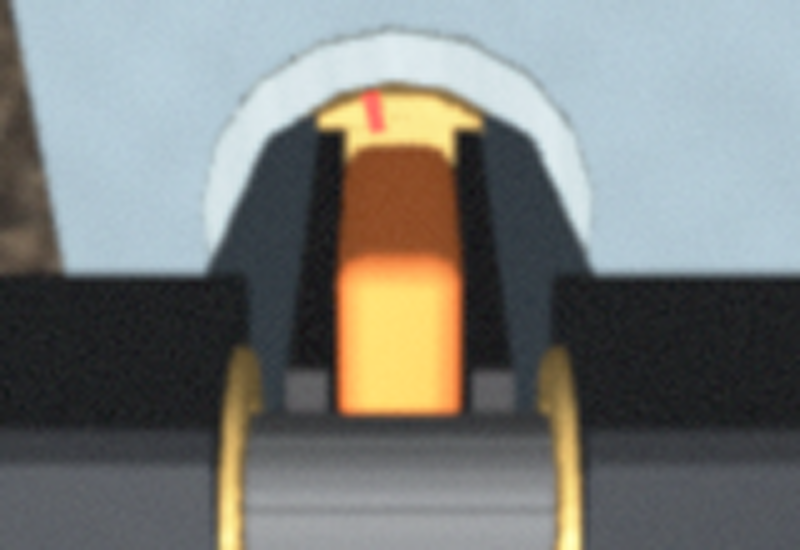

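The red mark (374,112) lags the tool by about 12°, so the cylinder is near 85°; add 5° more.

Request:
move_arm(plan=[{"x": 0, "y": 0, "z": 0, "rx": 0, "ry": 0, "rz": 0.05}, {"x": 0, "y": 0, "z": 0, "rx": 0, "ry": 0, "rz": 0.04}, {"x": 0, "y": 0, "z": 0, "rx": 0, "ry": 0, "rz": 0}, {"x": 0, "y": 0, "z": 0, "rx": 0, "ry": 0, "rz": 0}, {"x": 0, "y": 0, "z": 0, "rx": 0, "ry": 0, "rz": 0}, {"x": 0, "y": 0, "z": 0, "rx": 0, "ry": 0, "rz": 0}])

```text
time_s: 21.1
ee_pos: [431.7, -302.5, 80.8]
ee_rot: [180.0, 0.1, 40.7]
force: [-2.1, 4.5, 15.6]
gripper_width: 12.0
gripper_force: 60.0
```

```bash
python3 -c "
from h import *
f=grab_frame('wrist'); b=f['img'].astype(int)
m=(b[...,0]-b[...,1]>80)&(b[...,0]-b[...,2]>60)&(b[...,0]>180); m[229:]=0; m[:210]=0; m[:,:300]=0; m[:,340:]=0
v,u=np.nonzero(m); X=at_z(f,(u.mean(),v.mean()),73); d=X-np.array([432.9,-301,73]); a=np.degrees(np.arctan2(d[1],d[0])); s=state()
print(len(u),u.mean(),v.mean(),X,a,'cyl deg',142.7-a,s['ee_pos'],s['ee_rot'],s['force'],s['torque'],s['gripper_force'])
print(job_done())"
```

```text
28 314.25 221.78571428571428 [ 441.61060692 -290.10939086   73.        ] 51.34622444456219 cyl deg 91.3537755554378 [ 431.74296192 -302.52784989   80.77317337] [1.79965103e+02 8.19987272e-02 4.07266619e+01] [-1.76069228  3.78514502 16.05583426] [0.88984786 0.64560865 0.2953143 ] 60.00432014465332
the job is handed in; nothing more can be done
None
```

The orange key is fully home in the lock. The cylinder measures about 91° clockwise from its start, and I handed the job in at about 21 s with the key still gripped at 60 N; the hand-in call did not return a verdict.

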